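Put the ceramic packages away with their like

ROBOT

A 6-joint arm with a two-finger parallel gripper is mounted at the origin on the work surface. World frame = base frame: x ahead of the robot, y to its left, z up, the work surface at z = 0. Lengths are in m, angles in rad, forces in N, time in s.
With the tool pointing down it reaches from about 0.4 to 0.825 m from the base axis. Payload 7 kg.
Tool frame: the origin (TCP) lies on the centre line of the jaws, within the pads' length; the fingertips stand tip_reach ahead of it and the grasp point (between the pads) is the TCP (tip_reach is the distance from the TCP to the fingertips, in m); z points along the fingers, y is the line along which they close (so a half turn about z gives the same grasp; the last joint's range is limited). The gripper opens to 88 mm and grips with 3 to 60 N. Pads are 19 mm wide; open, the fingers measure 130 mm over their backs; the gripper's body (78 mm by 193 mm) begins 47 mm behind the grasp point.
Start: joints at [1.436, 0.359, 0.012, 0, -1.224, -0.288], TCP at [0.277, 0.616, 0.246] pointing down, gripper open.
Joint ranges: [-3.07, 3.07], [-1.43, 2.12], [-1.02, 1.25], [-3.03, 1.67], [-3.05, -0], [-3.03, 3.03]. Speed limits (rad/s): [2.39, 2.39, 3.01, 3.14, 3.14, 3.14].

INTERFACE

Orientations are given as [roll, pitch, yaw] about the fixed x, y, z axes, in that order (R = Rz(yaw) Ry(pitch) Rx(roll)).
In Python, from station import get_state, grab_frame, calibration, job_done, find_in, mark_of, tip_reach gives the robot as it stands.
- The arm moves only by the shell command python3 -m handwheel 'ROWS' [OPENING] [FORCE]. ROWS is JSON, a list of rows, each an object with "delta_pos": the shift along the world's x, y, z in units of 30 mm (1.0 is 30 mm), a list of three; "dr": the turn, a rotation vector about the world's x, y, z in degrees, a list of three. In form: [{"delta_pos": [tx, ty, tz], "dr": [rx, ry, rz]}, ...]. A call has 1 to 10 rows; each row shifts and turns the commanded pose from where the row before left it; what a row does not reach is not made up. A row lasts 1/10 s, in which the tool goes at most 50 mm and 8.59 degrees, less where a joint would pass 70% of its speed; a pose out of reach is approached as far as the arm can. A call is refused whole if a number of a shift passes 1 or a number of a turn 8.59, either way. A call with a gripper value outside its range is refused whole. OPENING is the closure, from -1 (fully open) to 1 (shut), set as the call begins (- or left out, the last holds). The fingers move at their own pace and stop on an object; FORCE is the grip in N (left out, the last holds). Time passes only in rows, so rows that do not move let the fingers close. It gives the time, the measured TCP pose, the force, the opening and the grip force at its end, in the units of the state.
- get_state(): the state, without advancing time (a new reading comes with each control period).
- grab_frame(name): name is "scene" or "side" or "wrist"; returns the picture (420x560x3 uint8, red, green, blue); there is no depth.
- calibration(name): a dict with "fx", "fy", "cx", "cy" (pixels), "extrinsics" (4x4, takes a point from world to camera coordinates). Camera axes: x right, y down, z forward; pixel columns grow to the right and rows downward; lengths in m; the calibration is good to about 2 mm. A picture is of the moment at which its call begins: read the wrist's pose just before it. calibration takes no time and is no camera call; for the wrist camera it gives the pose at the moment of the call.
- job_done(): hands the job in; it is judged then, once.
Trained networks look in the newest picture that a camera, given by its name, has taken for a name from the list of things; names that differ only in an ending like _2 or _b are one class to them, and where a whole thing is asked for, a point or a joint stands for the part that bears it (a point fixed in the world has none). Each returns a list of dicts, best first, with "conf" (0 to 1); they miss things now and then, are a little off and sometimes report something else, mostly with a low value. They report only what shows in the picture. A call takes as long as a camera call.
- find_in(camera, query): "location" ([column, row] in pixels, amid what is visible of it).
- mark_of(camera, query): "location" ([column, row] in pixels: a listed point, or the origin of a listed thing).
The state is a dict: "t": time; "q": joint angles; "qd": joint speeds; "joint_efforts": joint torques, N m; "eef_pos": TCP position; "ee_rot": TCP orientation; "force": force on the tool from outside, world axes, zero at the start; "moment": the same for the moment, N m; "width": finger opening in m; "gripper_force": force on a finger pad.
Only numpy, scipy, OpenCV 4.12 (cv2) and the standard library are available. Lean on these libraries where they do the work, as an engineer would, in place of code of your own. Each camera call takes 0.05 s, during which the arm holds its last target. There are 200 camera calls.

TASK

Clear the four grey ceramic packages off the black mat: put each one, flat and gold side up, in the empty compartment of the clear tray whose other compartment already holds packages of the same shape and size. Set them down gently, without dropping them, and leave the two gold heat spreaders where they lie on the mat.

Things in the scene. Friction and masses are not known exactly. Their poses are not given: they have to be found in the camera images.
- pkg_bar: A long rectangular grey ceramic package, 58 x 18 mm and 10 mm high, small gold pads along both long edges; its x axis runs along the 58 mm length. Gripped across the 18 mm width. Loose, lying flat with the gold side up on a black mat (mat 4 mm thick) at the start; origin at the centre of the underside, z up.
- pkg_large: A large square grey ceramic package, 38 x 38 mm and 10 mm high, with a square gold ring round a dark window on top; its x and y axes are parallel to its sides. Loose, lying flat with the gold side up on a black mat (mat 4 mm thick) at the start; origin at the centre of the underside, z up.
- pkg_small: A small square grey ceramic package, 24 x 24 mm and 10 mm high, with a square gold ring round a dark window on top; its x and y axes are parallel to its sides. Loose, lying flat with the gold side up on a black mat (mat 4 mm thick) at the start; origin at the centre of the underside, z up.
- pkg_disc: A round grey ceramic package, 38 mm in diameter and 10 mm high, with a round gold ring round a dark window on top. Loose, lying flat with the gold side up on a black mat (mat 4 mm thick) at the start; origin at the centre of the underside, z up.
- tray_bar: Fixed clear plastic tray on the bench, 96 mm (x) by 189 mm (y), two open compartments side by side along y, each 90 x 90 mm inside; floor 2 mm, walls and divider 3 mm thick, rims 9 mm above the bench. The one centred at y = +46.5 mm holds three long rectangular packages like pkg_bar, fixed; the one at y = -46.5 mm is empty. Origin: centre of the underside, z up.
- tray_large: Fixed clear plastic tray on the bench, 96 mm (x) by 189 mm (y), two open compartments side by side along y, each 90 x 90 mm inside; floor 2 mm, walls and divider 3 mm thick, rims 9 mm above the bench. The one centred at y = +46.5 mm holds two large square packages like pkg_large, fixed; the one at y = -46.5 mm is empty. Origin: centre of the underside, z up.
- tray_small: Fixed clear plastic tray on the bench, 96 mm (x) by 189 mm (y), two open compartments side by side along y, each 90 x 90 mm inside; floor 2 mm, walls and divider 3 mm thick, rims 9 mm above the bench. The one centred at y = +46.5 mm holds four small square packages like pkg_small, fixed; the one at y = -46.5 mm is empty. Origin: centre of the underside, z up.
- tray_disc: Fixed clear plastic tray on the bench, 96 mm (x) by 189 mm (y), two open compartments side by side along y, each 90 x 90 mm inside; floor 2 mm, walls and divider 3 mm thick, rims 9 mm above the bench. The one centred at y = +46.5 mm holds two round packages like pkg_disc, fixed; the one at y = -46.5 mm is empty. Origin: centre of the underside, z up.
- spreader_square: A gold-coloured square plate (heat spreader), 34 x 34 mm and 5 mm thick, loose on the black mat; to be left alone. Origin at the centre of the underside.
- spreader_round: A gold-coloured round plate (heat spreader), 34 mm in diameter and 5 mm thick, loose on the black mat; to be left alone. Origin at the centre of the underside.

How it is judged:
By the outcome, as a careful person would: the job done as asked, in the order asked, and still so for the second after the job is handed in, with the robot touching nothing.
It also fails if it takes over 96 s, if anything falls off the work surface, if the arm or the gripper's body presses on something with over 40 N, if the wrist force passes 120 N, or if a joint passes its speed limit or range.

## Working session

There is one attempt and no reset: what is moved stays moved. The work goes in short steps, Python scripts to look and compute and a shell command to move; the robot and the scene stay as the last step left them, time stands still between calls to the robot, and variables do not carry over. Pictures are saved under pics/ and viewed, at most 14 in all, crops included, and the job is handed in when it is done.

```bash
mkdir -p pics
cat > h.py <<'E'
import numpy as np, cv2
from station import *
def shot(cam,fn=None):
    c=calibration(cam); im=grab_frame(cam)
    if fn: cv2.imwrite('pics/'+fn,im[:,:,::-1])
    return c,im
def world(c,px,z):
    E=np.array(c['extrinsics']);R=E[:3,:3];t=E[:3,3]
    d=R.T@np.array([(px[0]-c['cx'])/c['fx'],(px[1]-c['cy'])/c['fy'],1]);o=-R.T@t
    return o+d*(z-o[2])/d[2]
def pix(c,p):
    E=np.array(c['extrinsics']);q=E[:3,:3]@np.array(p)+E[:3,3]
    return [c['fx']*q[0]/q[2]+c['cx'],c['fy']*q[1]/q[2]+c['cy']]
E
python3 - <<'E'
from h import *
print(tip_reach, get_state())
for n in ('scene','side','wrist'):
    c,im=shot(n,n+'0.png')
    E=np.array(c['extrinsics']);print(n,c['fx'],-E[:3,:3].T@E[:3,3])
    if n=='side': continue
    for o in 'pkg_bar pkg_large pkg_small pkg_disc tray_bar tray_large tray_small tray_disc spreader_square spreader_round'.split():
        z=0.0 if 'tray' in o else .004
        for r in mark_of(n,o)[:2]: print(o,round(r['conf'],2),np.round(r['location']),np.round(world(c,r['location'],z),3))
E
```

```text
0.019 {'t': 0.0, 'q': array([ 1.43613446e+00,  3.59368077e-01,  1.10642149e-02, -3.52438327e-04,
       -1.22412350e+00, -2.88083069e-01]), 'qd': array([-0.00075752,  0.00151673,  0.00046501, -0.00051604,  0.00034724,
        0.00092621]), 'joint_efforts': array([-5.63874937e-05, -5.82707906e+01,  2.93061447e+01,  6.99691683e+00,
        6.90897970e-03, -1.60469449e-04]), 'eef_pos': array([0.27677199, 0.61513674, 0.24463676]), 'ee_rot': array([ 3.13993469e+00, -1.45783255e-04, -4.22864838e-01]), 'force': array([ 0.18750449, -1.29131646,  0.54240641]), 'moment': array([-0.06535131, -0.04850935,  0.03267305]), 'gripper_force': 0.0, 'width': 0.08749691471062475}
scene 396.9814587685945 [ 0.96369235 -0.25244679  0.68155524]
pkg_bar 0.82 [296. 234.] [0.61  0.002 0.004]
pkg_large 0.7 [222. 217.] [ 0.497 -0.109  0.004]
pkg_large 0.23 [409. 168.] [0.59  0.321 0.004]
pkg_small 0.74 [251. 260.] [ 0.618 -0.106  0.004]
pkg_disc 0.74 [312. 177.] [0.502 0.112 0.004]
pkg_disc 0.55 [119. 241.] [ 0.447 -0.311  0.004]
tray_bar 0.81 [407. 168.] [0.586 0.319 0.   ]
tray_bar 0.23 [148. 298.] [ 0.589 -0.303  0.   ]
tray_large 0.79 [117. 240.] [ 0.44  -0.313  0.   ]
tray_large 0.4 [370. 132.] [0.448 0.32  0.   ]
tray_small 0.9 [150. 296.] [ 0.587 -0.299  0.   ]
tray_disc 0.28 [410. 167.] [0.587 0.327 0.   ]
spreader_square 0.78 [267. 202.] [ 0.511 -0.009  0.004]
spreader_round 0.55 [332. 220.] [0.62  0.083 0.004]
side 413.73724171483894 [0.30461963 0.47442067 0.61878641]
wrist 358.60086068810494 [0.35102862 0.5817958  0.38453639]
```

View pics/scene0.png

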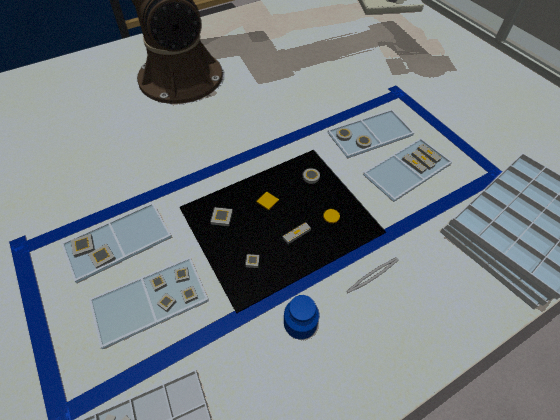

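View pics/side0.png

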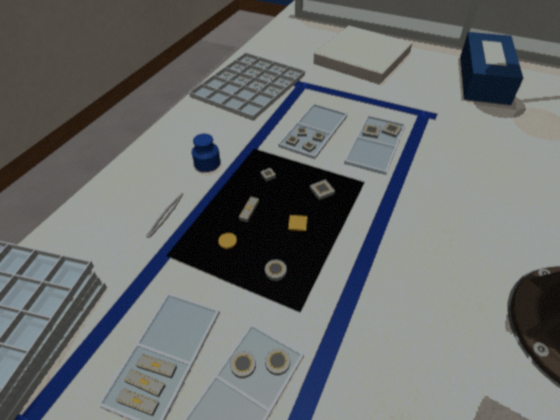

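View pics/wrist0.png

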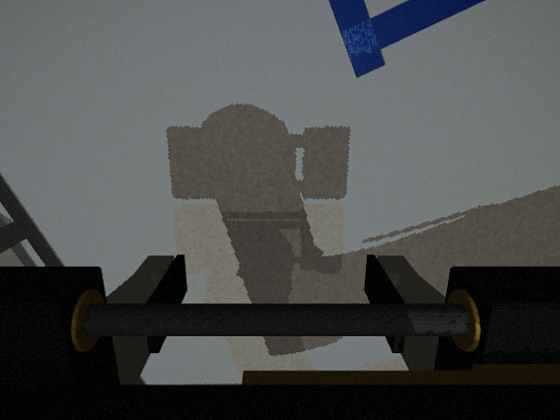

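The scene and side pictures show the six items on the mat. The empty compartments are disc at scene (388,126), bar (392,178), large (142,226) and small (122,315). Next I'll bring the wrist camera over the mat for a finer measurement.

```bash
python3 -m handwheel '[{"delta_pos":[0.26,-1,0],"dr":[0,0,2.4]},{"delta_pos":[0.26,-1,0],"dr":[0,0,2.4]},{"delta_pos":[0.26,-1,0],"dr":[0,0,2.4]},{"delta_pos":[0.26,-1,0],"dr":[0,0,2.4]},{"delta_pos":[0.26,-1,0],"dr":[0,0,2.4]},{"delta_pos":[0.26,-1,0],"dr":[0,0,2.4]},{"delta_pos":[0.26,-1,0],"dr":[0,0,2.4]},{"delta_pos":[0.26,-1,0],"dr":[0,0,2.4]},{"delta_pos":[0.26,-1,0],"dr":[0,0,2.4]},{"delta_pos":[0.26,-1,0],"dr":[0,0,2.6]}]' -1 20
python3 -m handwheel '[{"delta_pos":[0.26,-1,0],"dr":[0,0,0]},{"delta_pos":[0.26,-1,0],"dr":[0,0,0]},{"delta_pos":[0.26,-1,0],"dr":[0,0,0]},{"delta_pos":[0.26,-1,0],"dr":[0,0,0]},{"delta_pos":[0.26,-1,0],"dr":[0,0,0]},{"delta_pos":[0.26,-1,0],"dr":[0,0,0]},{"delta_pos":[0.26,-1,0],"dr":[0,0,0]},{"delta_pos":[0.26,-1,0],"dr":[0,0,0]},{"delta_pos":[0.26,-1,0],"dr":[0,0,0]},{"delta_pos":[0.2,-0.5,0],"dr":[0,0,0]}]'
python3 - <<'E'
from h import *
c,im=shot('wrist','wrist1.png'); print(get_state()['eef_pos'],get_state()['ee_rot'])
for o in 'pkg_bar pkg_large pkg_small pkg_disc spreader_square spreader_round tray_bar tray_large tray_small tray_disc'.split():
    for r in mark_of('wrist',o)[:2]: print(o,round(r['conf'],2),np.round(r['location']),np.round(world(c,r['location'],0 if 'tray' in o else .004),4))
E
```

```text
t: 2.15
eef_pos: [0.3551, 0.3143, 0.2458]
ee_rot: [-3.141, -0.0, 0.001]
force: [1.0, 0.5, 0.3]
width: 0.0878
gripper_force: 0.0
t: 3.15
eef_pos: [0.4312, 0.0287, 0.2458]
ee_rot: [-3.141, -0.001, -0.002]
force: [0.3, -0.6, 0.4]
width: 0.0879
gripper_force: 0.0
[0.43174323 0.02798454 0.24574184] [ 3.14121136e+00 -3.36935336e-04 -1.60066961e-03]
pkg_large 0.6 [413. 113.] [ 0.496  -0.1127  0.004 ]
pkg_large 0.58 [313.  99.] [ 0.5101 -0.0099  0.004 ]
pkg_disc 0.85 [196. 106.] [0.5033 0.1094 0.004 ]
spreader_square 0.97 [311. 102.] [ 0.5068 -0.0076  0.004 ]
tray_bar 0.3 [  4. 155.] [0.4529 0.3199 0.    ]
tray_disc 0.27 [314. 100.] [ 0.509  -0.0111  0.    ]
```

View pics/wrist1.png

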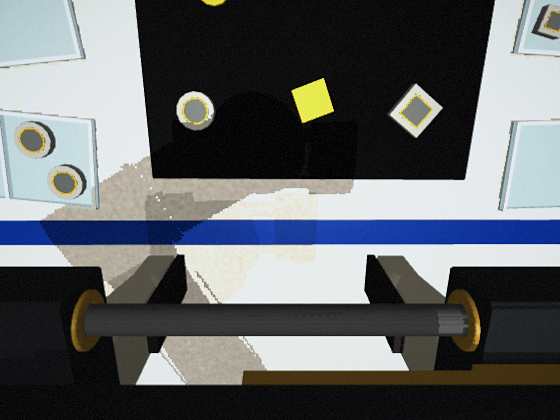

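The wrist picture shows the disc at (196,110), the square spreader at (313,101) and the large square at (415,110). The bar and the small square lie beyond the top edge, so I'll shift +x and raise a little.

```bash
python3 -m handwheel '[{"delta_pos":[0.7,-0.2,0.5],"dr":[0,0,0]},{"delta_pos":[0.7,-0.2,0.5],"dr":[0,0,0]},{"delta_pos":[0.7,-0.2,0.5],"dr":[0,0,0]},{"delta_pos":[0.7,-0.2,0.5],"dr":[0,0,0]},{"delta_pos":[0,0,0],"dr":[0,0,0]},{"delta_pos":[0,0,0],"dr":[0,0,0]}]'
python3 - <<'E'
from h import *
c,im=shot('wrist','wrist2.png'); print(get_state()['eef_pos'],get_state()['ee_rot'])
for o in 'pkg_bar pkg_large pkg_small pkg_disc spreader_square spreader_round tray_bar tray_large tray_small tray_disc'.split():
    for r in mark_of('wrist',o)[:2]: print(o,round(r['conf'],2),np.round(r['location']),np.round(world(c,r['location'],0 if 'tray' in o else .004),4))
g=im.max(2)
# warp to plane z=.014, 0.5 mm/px : u=(y0-y)/.0005, v=(x1-x)/.0005
def rect(c,im,z,x0,x1,y0,y1,s=.0005):
    W=np.array([[x1,y1],[x1,y0],[x0,y0],[x0,y1]])
    src=np.float32([pix(c,[a,b,z]) for a,b in W]); w,h=int((y1-y0)/s),int((x1-x0)/s)
    return cv2.warpPerspective(im,cv2.getPerspectiveTransform(src,np.float32([[0,0],[w,0],[w,h],[0,h]])),(w,h))
r=rect(c,im,.014,.44,.67,-.16,.16)
m=(r.max(2)>75).astype(np.uint8); 
cs,_=cv2.findContours(m,cv2.RETR_EXTERNAL,cv2.CHAIN_APPROX_NONE)
for k in cs:
    if 800<cv2.contourArea(k)<20000:
        (u,v),(w,h),a=cv2.minAreaRect(k); print('x %.4f y %.4f size %.1f %.1f ang %.1f'%(.67-v*.0005,.16-u*.0005,w/2,h/2,a))
cv2.imwrite('pics/rect.png',r[:,:,::-1])
E
```

```text
t: 4.3
eef_pos: [0.515, 0.0067, 0.305]
ee_rot: [-3.142, 0.001, -0.001]
force: [-0.6, -0.0, -0.5]
width: 0.0877
gripper_force: 0.0
[0.51447292 0.00671142 0.3048023 ] [ 3.14156801e+00  1.29692393e-03 -5.28911064e-04]
pkg_bar 0.95 [282.  85.] [ 6.08e-01 -5.00e-04  4.00e-03]
pkg_bar 0.69 [369. 179.] [ 0.4972 -0.1104  0.004 ]
pkg_large 0.84 [372. 178.] [ 0.4977 -0.1141  0.004 ]
pkg_small 0.6 [371.  73.] [ 0.6214 -0.1026  0.004 ]
pkg_disc 0.63 [191. 177.] [0.4994 0.112  0.004 ]
spreader_square 0.7 [288. 171.] [ 0.5075 -0.0094  0.004 ]
spreader_round 0.9 [206.  84.] [0.6103 0.0866 0.004 ]
tray_bar 0.67 [ 13. 107.] [0.5843 0.3196 0.    ]
tray_large 0.64 [520. 221.] [ 0.4391 -0.3136  0.    ]
tray_large 0.58 [372. 180.] [ 0.4947 -0.1158  0.    ]
tray_small 0.91 [536.  96.] [ 0.5953 -0.3013  0.    ]
tray_disc 0.85 [ 36. 212.] [0.453  0.3193 0.    ]
tray_disc 0.71 [535.  95.] [ 0.5972 -0.2992  0.    ]
x 0.4998 y 0.1087 size 37.5 37.5 ang 90.0
x 0.4987 y -0.1109 size 39.6 38.9 ang 38.0
x 0.5096 y -0.0082 size 35.2 35.0 ang 69.8
x 0.6109 y 0.0007 size 19.1 58.8 ang 85.0
x 0.6104 y 0.0853 size 34.0 34.0 ang 26.6
x 0.6215 y -0.1054 size 25.0 24.9 ang 34.7
x 0.5553 y 0.1585 size 229.5 3.0 ang 90.0
```

View pics/wrist2.png

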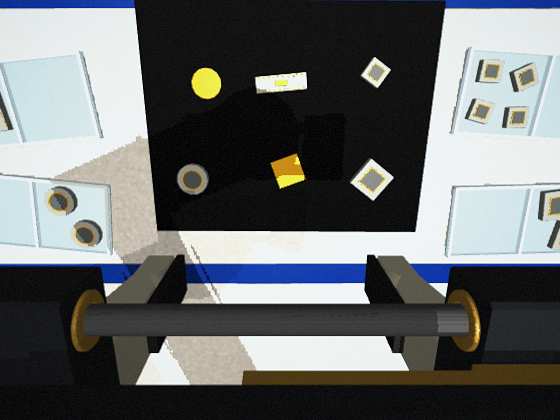

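View pics/rect.png

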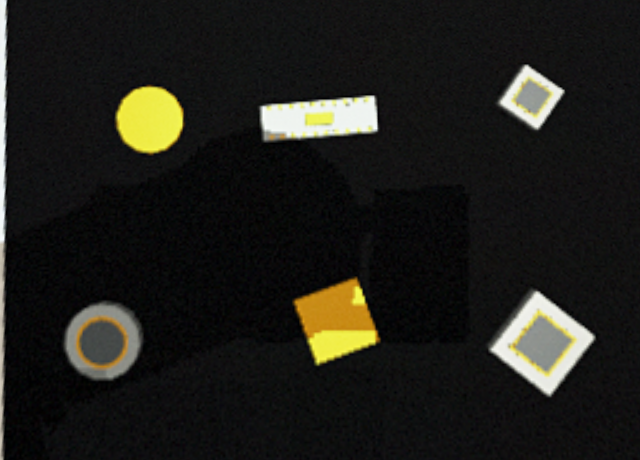

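The rectified view gives consistent sizes and poses. I'll pick the large square first at (0.499,-0.111), yaw about -40°.

```bash
python3 -m handwheel '[{"delta_pos":[-0.075,-0.56,-0.98],"dr":[0,0,-5.7]},{"delta_pos":[-0.075,-0.56,-0.98],"dr":[0,0,-5.7]},{"delta_pos":[-0.075,-0.56,-0.98],"dr":[0,0,-5.7]},{"delta_pos":[-0.075,-0.56,-0.98],"dr":[0,0,-5.7]},{"delta_pos":[-0.075,-0.56,-0.98],"dr":[0,0,-5.7]},{"delta_pos":[-0.075,-0.56,-0.98],"dr":[0,0,-5.7]},{"delta_pos":[-0.075,-0.56,-0.98],"dr":[0,0,-5.7]},{"delta_pos":[0,0,0],"dr":[0,0,0]},{"delta_pos":[0,0,0],"dr":[0,0,0]}]' -0.27 20
python3 - <<'E'
from h import *
# tray corners in wrist2 image need that calibration; use scene corners instead
c=calibration('scene')
for n,p in dict(disc=[(330,134),(394,111),(412,131),(346,156)],bar=[(365,175),(430,140),(451,160),(388,198)],large=[(65,238),(157,206),(172,238),(80,280)],small=[(93,299),(197,261),(209,300),(103,346)]).items():
    print(n,[np.round(world(c,q,.009)[:2],3).tolist() for q in p])
E
```

```text
t: 5.75
eef_pos: [0.4994, -0.1114, 0.0997]
ee_rot: [3.141, 0.001, -0.696]
force: [1.2, 0.4, 0.7]
width: 0.0557
gripper_force: 0.0
disc [[0.411, 0.225], [0.424, 0.417], [0.504, 0.406], [0.49, 0.214]]
bar [[0.559, 0.216], [0.55, 0.422], [0.624, 0.418], [0.636, 0.219]]
large [[0.39, -0.4], [0.407, -0.216], [0.497, -0.218], [0.497, -0.398]]
small [[0.546, -0.387], [0.57, -0.196], [0.653, -0.209], [0.638, -0.395]]
```

```bash
python3 -m handwheel '[{"delta_pos":[0,0,-0.9],"dr":[0,0,0]},{"delta_pos":[0,0,-0.9],"dr":[0,0,0]},{"delta_pos":[0,0,-0.43],"dr":[0,0,0]},{"delta_pos":[0,0,-0.22],"dr":[0,0,0]},{"delta_pos":[0,0,0],"dr":[0,0,0]}]' 
python3 -m handwheel '[{"delta_pos":[0,0,0],"dr":[0,0,0]},{"delta_pos":[0,0,0],"dr":[0,0,0]},{"delta_pos":[0,0,0],"dr":[0,0,0]},{"delta_pos":[0,0,0],"dr":[0,0,0]},{"delta_pos":[0,0,0],"dr":[0,0,0]}]' 1 20
```

```text
t: 6.25
eef_pos: [0.5002, -0.1105, 0.0267]
ee_rot: [-3.141, -0.001, -0.695]
force: [0.5, 1.0, 0.1]
width: 0.0556
gripper_force: 0.0
t: 6.75
eef_pos: [0.5, -0.111, 0.0272]
ee_rot: [-3.141, -0.001, -0.696]
force: [-1.5, 1.4, 8.3]
width: 0.0373
gripper_force: 19.9
```

```bash
python3 -m handwheel '[{"delta_pos":[0,0,0.5],"dr":[0,0,0]},{"delta_pos":[0,0,1],"dr":[0,0,0]},{"delta_pos":[-0.3,-0.8,0.9],"dr":[0,0,0]},{"delta_pos":[-0.3,-0.8,0.9],"dr":[0,0,0]},{"delta_pos":[-0.3,-0.8,0],"dr":[0,0,0]},{"delta_pos":[-0.3,-0.8,0],"dr":[0,0,0]},{"delta_pos":[-0.3,-0.8,0],"dr":[0,0,0]},{"delta_pos":[-0.3,-0.8,0],"dr":[0,0,0]},{"delta_pos":[0,0,0],"dr":[0,0,0]},{"delta_pos":[0,0,0],"dr":[0,0,0]}]'
cat >> h.py <<'E'
def rect(c,im,z,x0,x1,y0,y1,s=.0005):
    W=np.array([[x1,y1],[x1,y0],[x0,y0],[x0,y1]])
    src=np.float32([pix(c,[a,b,z]) for a,b in W]); w,h=int((y1-y0)/s),int((x1-x0)/s)
    return cv2.warpPerspective(im,cv2.getPerspectiveTransform(src,np.float32([[0,0],[w,0],[w,h],[0,h]])),(w,h))
E
python3 - <<'E'
from h import *
c,im=shot('wrist'); print(mark_of('wrist','tray_large')[:1],mark_of('wrist','tray_small')[:1])
r=rect(c,im,.009,.37,.67,-.43,-.17,.0006); cv2.imwrite('pics/neg.png',r[:,:,::-1])
E
```

```text
t: 7.75
eef_pos: [0.4451, -0.2555, 0.1253]
ee_rot: [-3.141, -0.0, -0.698]
force: [0.8, 0.7, -0.5]
width: 0.0376
gripper_force: 19.9
[{'location': [337.3, 162.1], 'conf': 0.68}] []
```

View pics/neg.png

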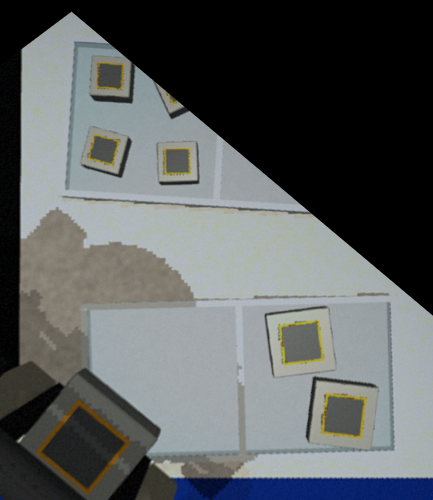

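The rectified picture shows the large tray's empty compartment centred near (163,380), i.e. world (0.441,-0.267). The small tray's axis is tilted about 3.7°, so its empty compartment is near (0.589,-0.352).

```bash
python3 -m handwheel '[{"delta_pos":[-0.13,-0.37,-0.9],"dr":[0,0,0]},{"delta_pos":[0,0,-0.9],"dr":[0,0,0]},{"delta_pos":[0,0,-0.9],"dr":[0,0,0]},{"delta_pos":[0,0,-0.4],"dr":[0,0,0]},{"delta_pos":[0,0,-0.1],"dr":[0,0,0]},{"delta_pos":[0,0,-0.05],"dr":[0,0,0]},{"delta_pos":[0,0,0],"dr":[0,0,0]}]'
```

```text
t: 8.6
eef_pos: [0.4423, -0.2661, 0.0286]
ee_rot: [-3.141, -0.001, -0.696]
force: [0.2, -0.3, -0.3]
width: 0.0373
gripper_force: 19.9
```

```bash
python3 -m handwheel '[{"delta_pos":[0,0,-0.05],"dr":[0,0,0]},{"delta_pos":[0,0,-0.05],"dr":[0,0,0]},{"delta_pos":[0,0,0],"dr":[0,0,0]}]'; python3 -m handwheel '[{"delta_pos":[0,0,-0.02],"dr":[0,0,0]},{"delta_pos":[0,0,0],"dr":[0,0,0]}]'
```

```text
t: 8.9
eef_pos: [0.4419, -0.2662, 0.0252]
ee_rot: [-3.141, -0.001, -0.697]
force: [-0.1, 0.5, 0.5]
width: 0.0377
gripper_force: 19.9
t: 9.1
eef_pos: [0.442, -0.2662, 0.0252]
ee_rot: [-3.141, -0.001, -0.696]
force: [-1.8, 3.7, 9.1]
width: 0.0375
gripper_force: 19.9
```

```bash
python3 -m handwheel '[{"delta_pos":[0,0,0],"dr":[0,0,0]},{"delta_pos":[0,0,0],"dr":[0,0,0]},{"delta_pos":[0,0,0],"dr":[0,0,0]},{"delta_pos":[0,0,0.2],"dr":[0,0,0]},{"delta_pos":[0,0,0.5],"dr":[0,0,0]},{"delta_pos":[0,0,0.9],"dr":[0,0,0]},{"delta_pos":[0,0,0.9],"dr":[0,0,0]},{"delta_pos":[0,0,0],"dr":[0,0,0]}]' -0.09
python3 -m handwheel '[{"delta_pos":[0.75,0.67,0],"dr":[0,0,1]},{"delta_pos":[0.75,0.67,0],"dr":[0,0,1]},{"delta_pos":[0.75,0.67,0],"dr":[0,0,1]},{"delta_pos":[0.75,0.67,0],"dr":[0,0,1]},{"delta_pos":[0.75,0.67,0],"dr":[0,0,1]},{"delta_pos":[0.75,0.67,0],"dr":[0,0,0]},{"delta_pos":[0.75,0.67,0],"dr":[0,0,0]},{"delta_pos":[0.73,0.67,0],"dr":[0,0,0]},{"delta_pos":[0,0,0],"dr":[0,0,0]},{"delta_pos":[0,0,0],"dr":[0,0,0]}]'
python3 -c "
from h import *
c,im=shot('scene','s1.png');print(find_in('scene','pkg_large')[:2])
for r in mark_of('scene','pkg_large')[:3]:print(r,world(c,r['location'],.002))"
```

```text
t: 9.9
eef_pos: [0.4438, -0.2668, 0.103]
ee_rot: [-3.139, -0.006, -0.696]
force: [-0.3, 0.2, -0.0]
width: 0.0478
gripper_force: 0.0
t: 10.9
eef_pos: [0.6207, -0.1049, 0.0984]
ee_rot: [3.141, 0.001, -0.609]
force: [-1.5, -0.4, -0.3]
width: 0.0479
gripper_force: 0.0
[{'location': [139.0, 231.0], 'conf': 0.65}]
{'location': [139.5, 228.7], 'conf': 0.74} [ 0.43783972 -0.26631734  0.002     ]
{'location': [298.8, 234.9], 'conf': 0.37} [0.61480017 0.00566239 0.002     ]
```

View pics/s1.png

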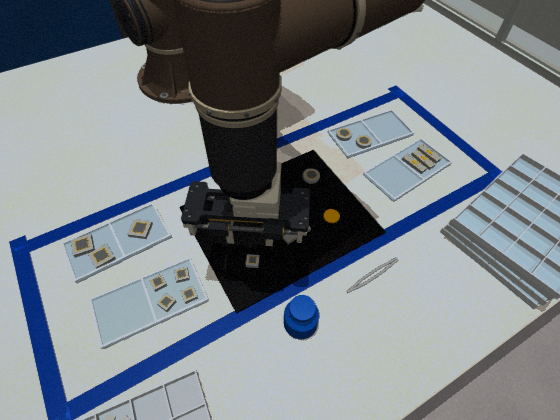

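The picture shows the large package lying flat in its compartment at (140,229). Next is the small square.

```bash
python3 -m handwheel '[{"delta_pos":[0.02,-0.02,-0.9],"dr":[0,0,0]},{"delta_pos":[0,0,-0.9],"dr":[0,0,0]},{"delta_pos":[0,0,-0.4],"dr":[0,0,0]},{"delta_pos":[0,0,-0.2],"dr":[0,0,0]},{"delta_pos":[0,0,0],"dr":[0,0,0]}]' 
python3 -m handwheel '[{"delta_pos":[0,0,0],"dr":[0,0,0]},{"delta_pos":[0,0,0],"dr":[0,0,0]},{"delta_pos":[0,0,0],"dr":[0,0,0]},{"delta_pos":[0,0,0],"dr":[0,0,0]},{"delta_pos":[0,0,0],"dr":[0,0,0]}]' 1 20
```

```text
t: 11.55
eef_pos: [0.6212, -0.1064, 0.0269]
ee_rot: [3.141, 0.001, -0.61]
force: [-0.8, -0.9, 0.3]
width: 0.0477
gripper_force: 0.0
t: 12.05
eef_pos: [0.6219, -0.1059, 0.0279]
ee_rot: [-3.141, -0.001, -0.609]
force: [-0.5, 0.2, 5.1]
width: 0.0235
gripper_force: 20.0
```

```bash
python3 -m handwheel '[{"delta_pos":[0,0,0.5],"dr":[0,0,0]},{"delta_pos":[0,0,1],"dr":[0,0,0]},{"delta_pos":[-0.13,-0.98,0.9],"dr":[0,0,0]},{"delta_pos":[-0.13,-0.98,0],"dr":[0,0,0]},{"delta_pos":[-0.13,-0.98,0],"dr":[0,0,0]},{"delta_pos":[-0.13,-0.98,0],"dr":[0,0,0]},{"delta_pos":[-0.13,-0.98,0],"dr":[0,0,0]},{"delta_pos":[-0.13,-0.98,0],"dr":[0,0,0]},{"delta_pos":[-0.13,-0.98,0],"dr":[0,0,0]},{"delta_pos":[-0.13,-0.98,0],"dr":[0,0,0]}]'
python3 -m handwheel '[{"delta_pos":[0,-0.35,0],"dr":[0,0,0]},{"delta_pos":[0,0,0],"dr":[0,0,0]}]'
python3 - <<'E'
from h import *
c,im=shot('wrist')
r=rect(c,im,.009,.50,.70,-.43,-.20,.0005); cv2.imwrite('pics/neg2.png',r[:,:,::-1])
E
```

```text
t: 13.05
eef_pos: [0.59, -0.3423, 0.0991]
ee_rot: [-3.142, 0.0, -0.61]
force: [0.7, 0.9, -0.4]
width: 0.0236
gripper_force: 20.0
t: 13.25
eef_pos: [0.5898, -0.353, 0.0987]
ee_rot: [3.141, 0.0, -0.612]
force: [0.2, 1.0, -0.4]
width: 0.0235
gripper_force: 20.0
```

View pics/neg2.png

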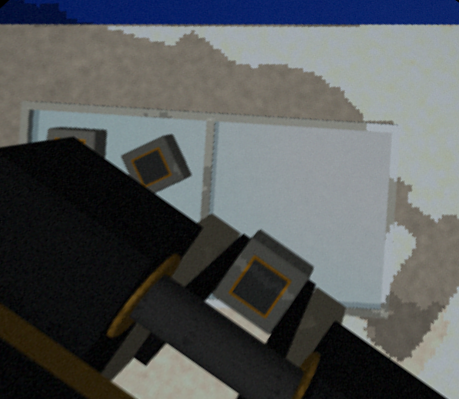

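The empty small compartment is centred near (299,211), i.e. (0.594,-0.350). I'll shift slightly and lower.

```bash
python3 -m handwheel '[{"delta_pos":[0.13,0.1,-0.9],"dr":[0,0,0]},{"delta_pos":[0,0,-0.9],"dr":[0,0,0]},{"delta_pos":[0,0,-0.4],"dr":[0,0,0]},{"delta_pos":[0,0,-0.1],"dr":[0,0,0]},{"delta_pos":[0,0,-0.05],"dr":[0,0,0]},{"delta_pos":[0,0,0],"dr":[0,0,0]}]'
```

```text
t: 13.9
eef_pos: [0.595, -0.3487, 0.0298]
ee_rot: [-3.141, -0.001, -0.609]
force: [-0.3, 0.5, -0.3]
width: 0.0239
gripper_force: 20.0
```

```bash
python3 -m handwheel '[{"delta_pos":[0,0,-0.05],"dr":[0,0,0]},{"delta_pos":[0,0,-0.05],"dr":[0,0,0]},{"delta_pos":[0,0,0],"dr":[0,0,0]}]'; python3 -m handwheel '[{"delta_pos":[0,0,-0.03],"dr":[0,0,0]},{"delta_pos":[0,0,0],"dr":[0,0,0]}]'
```

```text
t: 14.2
eef_pos: [0.5942, -0.3487, 0.0259]
ee_rot: [-3.141, -0.0, -0.61]
force: [0.2, 0.1, -0.0]
width: 0.0244
gripper_force: 20.0
t: 14.4
eef_pos: [0.5943, -0.3488, 0.0259]
ee_rot: [3.142, -0.001, -0.609]
force: [-2.3, 2.5, 7.1]
width: 0.0237
gripper_force: 20.0
```

```bash
python3 -m handwheel '[{"delta_pos":[0,0,0],"dr":[0,0,0]},{"delta_pos":[0,0,0],"dr":[0,0,0]},{"delta_pos":[0,0,0],"dr":[0,0,0]},{"delta_pos":[0,0,0.2],"dr":[0,0,0]},{"delta_pos":[0,0,0.5],"dr":[0,0,0]},{"delta_pos":[0,0,0.9],"dr":[0,0,0]},{"delta_pos":[0,0,0.9],"dr":[0,0,0]}]' 0.18
python3 -m handwheel '[{"delta_pos":[0.05,0.97,0],"dr":[0,0,-5]},{"delta_pos":[0.05,0.97,0],"dr":[0,0,-5]},{"delta_pos":[0.05,0.97,0],"dr":[0,0,-5]},{"delta_pos":[0.05,0.97,0],"dr":[0,0,-5]},{"delta_pos":[0.05,0.97,0],"dr":[0,0,-5]},{"delta_pos":[0.05,0.97,0],"dr":[0,0,-5]},{"delta_pos":[0.05,0.97,0],"dr":[0,0,-5]},{"delta_pos":[0.05,0.97,0],"dr":[0,0,-5]},{"delta_pos":[0.05,0.97,0],"dr":[0,0,-5]},{"delta_pos":[0.05,0.97,0],"dr":[0,0,-5]}]'
python3 -m handwheel '[{"delta_pos":[0.05,0.97,0],"dr":[0,0,0]},{"delta_pos":[0,0.97,0],"dr":[0,0,0]},{"delta_pos":[0,0,0],"dr":[0,0,0]},{"delta_pos":[0,0,0],"dr":[0,0,0]}]'
```

```text
t: 15.1
eef_pos: [0.5942, -0.3488, 0.1015]
ee_rot: [3.141, 0.0, -0.609]
force: [1.1, -2.0, 1.1]
width: 0.0359
gripper_force: 0.0
t: 16.1
eef_pos: [0.6097, -0.0564, 0.1013]
ee_rot: [-3.14, 0.0, -1.486]
force: [-0.4, 0.2, -0.1]
width: 0.0358
gripper_force: 0.0
t: 16.5
eef_pos: [0.6111, 0.0012, 0.1009]
ee_rot: [-3.14, 0.0, -1.481]
force: [-0.7, 0.0, 0.2]
width: 0.0359
gripper_force: 0.0
```

```bash
python3 -m handwheel '[{"delta_pos":[0,0,-0.9],"dr":[0,0,0]},{"delta_pos":[0,0,-0.9],"dr":[0,0,0]},{"delta_pos":[0,0,-0.45],"dr":[0,0,0]},{"delta_pos":[0,0,-0.2],"dr":[0,0,0]},{"delta_pos":[0,0,0],"dr":[0,0,0]}]' 
python3 -m handwheel '[{"delta_pos":[0,0,0],"dr":[0,0,0]},{"delta_pos":[0,0,0],"dr":[0,0,0]},{"delta_pos":[0,0,0],"dr":[0,0,0]},{"delta_pos":[0,0,0],"dr":[0,0,0]},{"delta_pos":[0,0,0],"dr":[0,0,0]}]' 1 20
```

```text
t: 17.0
eef_pos: [0.6106, -0.0001, 0.026]
ee_rot: [3.141, -0.0, -1.483]
force: [-1.0, 0.4, -0.2]
width: 0.036
gripper_force: 0.0
t: 17.5
eef_pos: [0.6113, 0.0007, 0.0272]
ee_rot: [-3.14, 0.0, -1.482]
force: [-1.6, -0.7, 6.3]
width: 0.0177
gripper_force: 20.0
```

```bash
python3 -m handwheel '[{"delta_pos":[0,0,0.5],"dr":[0,0,0]},{"delta_pos":[0,0,1],"dr":[0,0,0]},{"delta_pos":[-0.07,0.96,0.9],"dr":[0,0,0]},{"delta_pos":[-0.07,0.96,0.9],"dr":[0,0,0]},{"delta_pos":[-0.07,0.96,0],"dr":[0,0,0]},{"delta_pos":[-0.07,0.96,0],"dr":[0,0,0]},{"delta_pos":[-0.07,0.96,0],"dr":[0,0,0]},{"delta_pos":[-0.07,0.96,0],"dr":[0,0,0]},{"delta_pos":[-0.07,0.96,0],"dr":[0,0,0]},{"delta_pos":[-0.07,0.96,0],"dr":[0,0,0]}]'
python3 -m handwheel '[{"delta_pos":[-0.07,0.96,0],"dr":[0,0,0]},{"delta_pos":[-0.07,0.96,0],"dr":[0,0,0]},{"delta_pos":[0,0.96,0],"dr":[0,0,0]},{"delta_pos":[0,0.96,0],"dr":[0,0,0]},{"delta_pos":[0,0,0],"dr":[0,0,0]},{"delta_pos":[0,0,0],"dr":[0,0,0]}]'
python3 - <<'E'
from h import *
c,im=shot('wrist')
r=rect(c,im,.009,.38,.68,.18,.46,.0006); cv2.imwrite('pics/pos.png',r[:,:,::-1])
E
```

```text
t: 18.5
eef_pos: [0.5935, 0.2321, 0.1252]
ee_rot: [3.141, 0.0, -1.482]
force: [-0.0, -0.1, -0.1]
width: 0.0175
gripper_force: 20.0
t: 19.1
eef_pos: [0.5892, 0.3465, 0.1247]
ee_rot: [3.141, -0.0, -1.481]
force: [-0.0, -0.9, -0.8]
width: 0.0178
gripper_force: 20.0
```

View pics/pos.png

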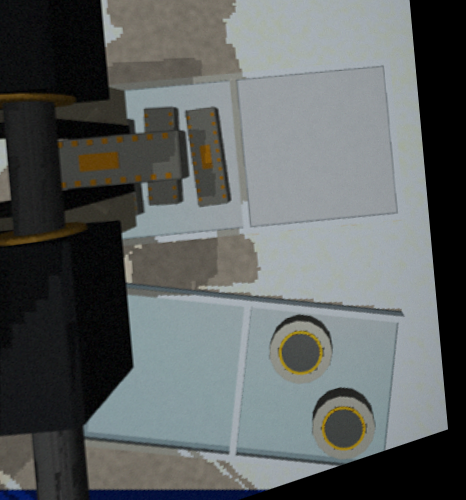

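The picture shows the bar tray's empty compartment centred near (317,146), i.e. (0.592,0.270), with its axis parallel to the bar. The disc tray's empty compartment is centred near (163,373), i.e. (0.456,0.362).

```bash
python3 -m handwheel '[{"delta_pos":[0.05,-0.85,0],"dr":[0,0,0]},{"delta_pos":[0.05,-0.85,0],"dr":[0,0,0]},{"delta_pos":[0,-0.85,-0.6],"dr":[0,0,0]},{"delta_pos":[0,0,-0.9],"dr":[0,0,0]},{"delta_pos":[0,0,-0.9],"dr":[0,0,0]},{"delta_pos":[0,0,-0.6],"dr":[0,0,0]},{"delta_pos":[0,0,-0.15],"dr":[0,0,0]},{"delta_pos":[0,0,-0.05],"dr":[0,0,0]},{"delta_pos":[0,0,0],"dr":[0,0,0]}]'
```

```text
t: 20.05
eef_pos: [0.5933, 0.2694, 0.0302]
ee_rot: [-3.141, 0.001, -1.483]
force: [0.6, 0.2, -0.7]
width: 0.0182
gripper_force: 20.0
```

```bash
python3 -m handwheel '[{"delta_pos":[0,0,-0.05],"dr":[0,0,0]},{"delta_pos":[0,0,-0.05],"dr":[0,0,0]},{"delta_pos":[0,0,0],"dr":[0,0,0]}]'; python3 -m handwheel '[{"delta_pos":[0,0,-0.03],"dr":[0,0,0]},{"delta_pos":[0,0,0],"dr":[0,0,0]}]'
```

```text
t: 20.35
eef_pos: [0.5928, 0.2698, 0.0266]
ee_rot: [-3.141, 0.0, -1.482]
force: [-0.3, -0.3, -0.2]
width: 0.0174
gripper_force: 20.0
t: 20.55
eef_pos: [0.5927, 0.2697, 0.0254]
ee_rot: [-3.142, 0.0, -1.482]
force: [0.2, -0.3, -0.4]
width: 0.0173
gripper_force: 20.0
```

```bash
python3 -m handwheel '[{"delta_pos":[0,0,-0.03],"dr":[0,0,0]},{"delta_pos":[0,0,0],"dr":[0,0,0]}]'
```

```text
t: 20.75
eef_pos: [0.5927, 0.2697, 0.0252]
ee_rot: [-3.141, -0.0, -1.482]
force: [-2.4, -1.1, 5.9]
width: 0.0173
gripper_force: 20.0
```

```bash
python3 -m handwheel '[{"delta_pos":[0,0,0],"dr":[0,0,0]},{"delta_pos":[0,0,0],"dr":[0,0,0]},{"delta_pos":[0,0,0],"dr":[0,0,0]},{"delta_pos":[0,0,0.2],"dr":[0,0,0]},{"delta_pos":[0,0,0.5],"dr":[0,0,0]},{"delta_pos":[0,0,0.9],"dr":[0,0,0]},{"delta_pos":[0,0,0.9],"dr":[0,0,0]}]' 0.27
python3 -m handwheel '[{"delta_pos":[-0.39,-0.67,0],"dr":[0,0,5]},{"delta_pos":[-0.39,-0.67,0],"dr":[0,0,5]},{"delta_pos":[-0.39,-0.67,0],"dr":[0,0,5]},{"delta_pos":[-0.39,-0.67,0],"dr":[0,0,5]},{"delta_pos":[-0.39,-0.67,0],"dr":[0,0,5]},{"delta_pos":[-0.39,-0.67,0],"dr":[0,0,5]},{"delta_pos":[-0.39,-0.67,0],"dr":[0,0,5]},{"delta_pos":[-0.37,-0.67,0],"dr":[0,0,5]},{"delta_pos":[0,0,0],"dr":[0,0,0]},{"delta_pos":[0,0,0],"dr":[0,0,0]}]' -0.23
```

```text
t: 21.45
eef_pos: [0.5928, 0.2695, 0.1012]
ee_rot: [-3.142, -0.0, -1.482]
force: [0.6, -0.2, 0.2]
width: 0.0319
gripper_force: 0.0
t: 22.45
eef_pos: [0.5003, 0.1089, 0.1008]
ee_rot: [-3.139, -0.001, -0.785]
force: [0.5, 0.6, 0.7]
width: 0.0538
gripper_force: 0.0
```

```bash
python3 -m handwheel '[{"delta_pos":[0,0,-0.9],"dr":[0,0,0]},{"delta_pos":[0,0,-0.9],"dr":[0,0,0]},{"delta_pos":[0,0,-0.45],"dr":[0,0,0]},{"delta_pos":[0,0,-0.2],"dr":[0,0,0]},{"delta_pos":[0,0,0],"dr":[0,0,0]}]' 
python3 -m handwheel '[{"delta_pos":[0,0,0],"dr":[0,0,0]},{"delta_pos":[0,0,0],"dr":[0,0,0]},{"delta_pos":[0,0,0],"dr":[0,0,0]},{"delta_pos":[0,0,0],"dr":[0,0,0]},{"delta_pos":[0,0,0],"dr":[0,0,0]}]' 1 20
```

```text
t: 22.95
eef_pos: [0.4999, 0.1092, 0.0256]
ee_rot: [3.141, 0.0, -0.784]
force: [0.9, 0.6, -0.2]
width: 0.054
gripper_force: 0.0
t: 23.45
eef_pos: [0.5003, 0.1092, 0.0268]
ee_rot: [-3.14, -0.0, -0.784]
force: [-1.0, 0.6, 5.9]
width: 0.0372
gripper_force: 20.0
```

```bash
python3 -m handwheel '[{"delta_pos":[0,0,0.5],"dr":[0,0,0]},{"delta_pos":[0,0,1],"dr":[0,0,0]},{"delta_pos":[-0.17,0.94,0.9],"dr":[0,0,0]},{"delta_pos":[-0.17,0.94,0],"dr":[0,0,0]},{"delta_pos":[-0.17,0.94,0],"dr":[0,0,0]},{"delta_pos":[-0.17,0.94,0],"dr":[0,0,0]},{"delta_pos":[-0.17,0.94,0],"dr":[0,0,0]},{"delta_pos":[-0.17,0.94,0],"dr":[0,0,0]},{"delta_pos":[-0.17,0.94,0],"dr":[0,0,0]},{"delta_pos":[-0.17,0.94,0],"dr":[0,0,0]}]'
python3 -m handwheel '[{"delta_pos":[-0.12,0.91,0],"dr":[0,0,0]},{"delta_pos":[0,0,0],"dr":[0,0,0]},{"delta_pos":[0,0,0],"dr":[0,0,0]}]'
python3 - <<'E'
from h import *
c,im=shot('wrist')
r=rect(c,im,.009,.38,.56,.26,.46,.0005)
cv2.imwrite('pics/pos2.png',r[:,:,::-1])
E
```

```text
t: 24.45
eef_pos: [0.4584, 0.3354, 0.098]
ee_rot: [3.141, 0.0, -0.784]
force: [0.6, 1.4, -0.5]
width: 0.0369
gripper_force: 20.0
t: 24.75
eef_pos: [0.4549, 0.3619, 0.0976]
ee_rot: [3.141, 0.0, -0.783]
force: [0.1, 0.1, -0.5]
width: 0.0367
gripper_force: 20.0
```

View pics/pos2.png

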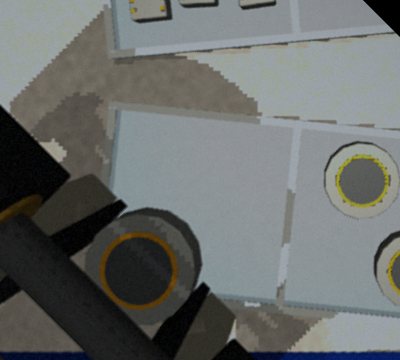

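The empty disc compartment is centred near (196,205), i.e. (0.457,0.362), so the tool is right above it.

```bash
python3 -m handwheel '[{"delta_pos":[0.07,0,-0.9],"dr":[0,0,0]},{"delta_pos":[0,0,-0.9],"dr":[0,0,0]},{"delta_pos":[0,0,-0.38],"dr":[0,0,0]},{"delta_pos":[0,0,-0.1],"dr":[0,0,0]},{"delta_pos":[0,0,-0.05],"dr":[0,0,0]},{"delta_pos":[0,0,0],"dr":[0,0,0]}]'
python3 -m handwheel '[{"delta_pos":[0,0,-0.04],"dr":[0,0,0]},{"delta_pos":[0,0,0],"dr":[0,0,0]}]'
```

```text
t: 25.4
eef_pos: [0.4579, 0.3621, 0.029]
ee_rot: [-3.14, 0.0, -0.784]
force: [-1.0, -0.5, -0.1]
width: 0.0368
gripper_force: 20.0
t: 25.6
eef_pos: [0.4576, 0.3621, 0.0275]
ee_rot: [-3.14, 0.0, -0.784]
force: [-1.6, -0.0, -0.9]
width: 0.0367
gripper_force: 20.0
```

```bash
python3 -m handwheel '[{"delta_pos":[0,0,-0.05],"dr":[0,0,0]},{"delta_pos":[0,0,0],"dr":[0,0,0]}]'
python3 -m handwheel '[{"delta_pos":[0,0,-0.03],"dr":[0,0,0]},{"delta_pos":[0,0,0],"dr":[0,0,0]}]'
```

```text
t: 25.8
eef_pos: [0.4574, 0.3618, 0.0254]
ee_rot: [-3.141, 0.0, -0.784]
force: [-1.3, -1.3, -0.6]
width: 0.0373
gripper_force: 20.0
t: 26.0
eef_pos: [0.4575, 0.3618, 0.0249]
ee_rot: [-3.141, -0.0, -0.784]
force: [-1.5, -1.5, 3.9]
width: 0.0368
gripper_force: 20.0
```

Contact. I'll release, back off high and to the side, then check.

```bash
python3 -m handwheel '[{"delta_pos":[0,0,0],"dr":[0,0,0]},{"delta_pos":[0,0,0],"dr":[0,0,0]},{"delta_pos":[0,0,0],"dr":[0,0,0]},{"delta_pos":[0,0,0.2],"dr":[0,0,0]},{"delta_pos":[0,0,0.5],"dr":[0,0,0]},{"delta_pos":[0,0,0.9],"dr":[0,0,0]},{"delta_pos":[0,0,0.9],"dr":[0,0,0]},{"delta_pos":[0,0,0.9],"dr":[0,0,0]},{"delta_pos":[0,0,0.9],"dr":[0,0,0]},{"delta_pos":[0,0,0.9],"dr":[0,0,0]}]' -0.09
python3 -m handwheel '[{"delta_pos":[-0.5,0.9,0],"dr":[0,0,0]},{"delta_pos":[-0.5,0.9,0],"dr":[0,0,0]},{"delta_pos":[-0.5,0.9,0],"dr":[0,0,0]},{"delta_pos":[-0.5,0.9,0],"dr":[0,0,0]},{"delta_pos":[-0.5,0.9,0],"dr":[0,0,0]},{"delta_pos":[-0.5,0.9,0],"dr":[0,0,0]},{"delta_pos":[-0.5,0.9,0],"dr":[0,0,0]},{"delta_pos":[0,0,0],"dr":[0,0,0]},{"delta_pos":[0,0,0],"dr":[0,0,0]}]'
python3 - <<'E'
from h import *
c,im=shot('scene'); cv2.imwrite('pics/s2.png',cv2.resize(im[80:360,40:480],(800,509))[:,:,::-1])
for o in 'pkg_bar pkg_large pkg_small pkg_disc spreader_square spreader_round'.split():
    for r in mark_of('scene',o)[:2]: print(o,round(r['conf'],2),np.round(world(c,r['location'],.004),3))
E
```

```text
t: 27.0
eef_pos: [0.4573, 0.3616, 0.1821]
ee_rot: [-3.141, 0.0, -0.784]
force: [0.5, 0.5, -0.3]
width: 0.0478
gripper_force: 0.0
t: 27.9
eef_pos: [0.3519, 0.551, 0.1803]
ee_rot: [3.141, -0.0, -0.783]
force: [0.6, -0.3, 0.4]
width: 0.0475
gripper_force: 0.0
pkg_bar 0.58 [0.594 0.276 0.004]
pkg_large 0.81 [ 0.441 -0.265  0.004]
pkg_large 0.69 [ 0.51  -0.012  0.004]
pkg_small 0.46 [ 0.589 -0.348  0.004]
pkg_disc 0.49 [0.461 0.361 0.004]
pkg_disc 0.18 [0.459 0.307 0.004]
spreader_square 0.67 [0.464 0.355 0.004]
spreader_square 0.66 [ 0.512 -0.009  0.004]
spreader_round 0.77 [0.616 0.089 0.004]
```

View pics/s2.png

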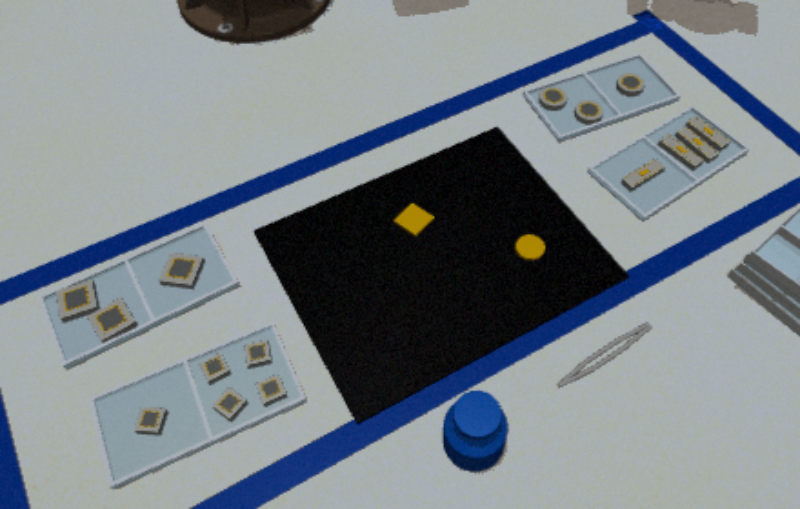

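The crop shows all four packages flat in the right compartments: large (182,269), small (151,420), disc (630,84) and bar (643,173). Both spreaders are still on the mat.

```bash
python3 -c "
from station import job_done
print(job_done())"
```

```text
the job is handed in; nothing more can be done
None
```

All four packages are flat and gold side up in the empty compartments of their matching trays, both spreaders were left in place on the mat, and the job was handed in at about 28 s; no verdict was shown.

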